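Square a fan into the fixture corner and clamp it

ROBOT

A 7-joint arm with a two-finger parallel gripper is mounted at the origin on a cart in front of the work surface, level with it; the furniture and walls round the work are solid. World frame = base frame: x ahead of the robot, y to its left, z up, the work surface at z = 0. Lengths are in m, angles in rad, forces in N, time in s.
With the tool pointing down it reaches from about 0.4 to 0.925 m from the base axis. Payload 4.1 kg.
Tool frame: the origin (TCP) lies between the finger pads; the fingertips stand 11 mm ahead of it and the grasp point (between the pads) lies 8 mm behind it; z points along the fingers, x is the direction in which the jaws open and shut, and the axes are right-handed (so a half turn about z gives the same grasp; the last joint's range is limited). The gripper opens to 85 mm and grips with 20 to 120 N. Pads are 22 mm wide; open, the fingers measure 114 mm over their backs; the gripper's body (76 mm by 85 mm) begins 54 mm behind the grasp point. The pads swing forward as they close: fully open they stand 13 mm farther back than shut.
Start: joints at [-1.218, 0.398, 0.045, 1.537, -0.019, 1.207, -0.051], TCP at [0.284, 0.585, 0.242] pointing down, gripper open.
Joint ranges: [-2.82, 2.82], [-0.49, 2.23], [-1.37, 1.46], [0, 2.46], [-1.36, 4.5], [0.23, 2], [-2.94, 2.94]. Speed limits (rad/s): [2.57, 2.57, 3.14, 3.14, 3.14, 3.14, 3.14].

INTERFACE

Orientations are given as a unit quaternion [w, x, y, z].
In Python, from rig import manip, optics, job gives the robot as it stands.
- The arm moves only by the tool send_rows, never from a script. Its argument "rows" is a list of rows, each an object of numbers: "tx", "ty", "tz": the shift along the tool's x, y, z in cm; "ax", "ay", "az": the turn, a rotation vector about the tool's x, y, z in degrees; "grip": the opening in per cent of the stroke, from 0 (shut) to 100 (fully open). A call has 1 to 20 rows; each row is the pose to reach, as a shift and turn from the pose commanded when the call began, along the tool's axes at that moment; what a row does not reach only later rows make up. A row lasts 1/10 s, in which the tool goes at most 50 mm and 8.59 degrees, less where a joint would pass 70% of its speed; a pose out of reach is approached as far as the arm can. A call with a gripper value outside its range is refused whole. The fingers move at their own pace and stop on an object; "grip_force" is the grip in N (left out, the last holds). Time passes only in rows, so rows that repeat a pose let the fingers close. It gives the time, the measured TCP pose, the force and the opening at its end, in the units of the state.
- manip.sense(): the state, without advancing time (a new reading comes with each control period).
- optics.camera(name): name is "side" or "top"; returns a dict with "pixels" (420x560x3 uint8, blue, green, red), "intrinsics" (3x3 intrinsics, pixels), "rvec" (rotation vector, rad) and "tvec" (3), from world to camera coordinates, as OpenCV has them. Camera axes: x right, y down, z forward; pixel columns grow to the right and rows downward; lengths in m; the calibration is good to about 2 mm. A picture is of the moment at which its call begins. There is no depth.
- job.close_job(): hands the job in, once; it reports no verdict.
The state is a dict: "clock": time; "joints": joint angles; "joint_velocities": joint speeds; "joint_torque": joint torques, N m; "tcp_pos": TCP position; "orientation": TCP orientation; "ft_force": force on the tool from outside, world axes, zero at the start; "wrist_torque": the same for the moment, N m; "width": finger opening in m.
Only numpy, scipy, OpenCV 4.12 (cv2) and the standard library are available. Lean on these libraries where they do the work, as an engineer would, in place of code of your own. Each camera call takes 0.05 s, during which the arm holds its last target. There are 200 camera calls.

TASK

Set the black fan flat on the bed of the grey squaring fixture and push it home into the corner, square and flush against both steel fences. Then swing the clamp arm by its red knob fully in over the fan, leaving the fan flush. Leave the bottles, beaker and screw dish where they are.

Things in the scene. Friction and masses are not known exactly. Their poses are not given: they have to be found in the camera images.
- fan: Square black axial fan, 60x60x20 mm, lying flat and loose on the worktop to the right of the fixture, about 0.09 kg. Origin: centre of its underside; z up, x and y parallel to its sides. The frame is solid round the four sides (grip across 60 mm, or push); any of its four quarter turns will do.
- fixture: Squaring fixture, bolted down: grey bed 160 (x) x 190 (y) x 12 mm, origin under its centre, x roughly away from the robot (yaw up to 0.3 rad). Two steel fences on it, 14 mm thick, 10 mm high: far fence, inner face at x = +64 mm (y -87 to +25); left fence, inner face at y = +35 mm (x -59 to +56); the corner is relieved. The part goes on their -x, -y side.
- seat (a point): Point on the bed's top face where the centre of the fan's underside lies when the fan is home in the corner: fixture frame (34, 5, 12) mm; axes parallel to the fixture's.
- clamp (a joint): Dark swing-clamp arm on a post behind the left fence. 0 = parked out (arm along 150 deg from the fixture's x, counter-clockwise from above); growing = counter-clockwise, in over the fan; 2.094 rad = hard stop, closed, arm along the fixture's -y. Stiff (about 0.6 N at the knob), stays where left. Its pad passes 2 mm above a fan lying flat on the bed and does not press it.
- pivot (a point): Axis of the swing clamp, fixture frame (34, 72) mm, 42 mm above the worktop.
- knob (a point): Middle of the upright round red knob at the end of the swing clamp's arm, 75 mm from the pivot: 14 mm in diameter, from 46 to 82 mm above the worktop (this point at 64 mm). It can be pinched from above or pushed sideways.
- reagent1: Bystander, loose: brown bottle with black cap, 53x52x115 mm. Origin: centre of its underside.
- reagent2: Bystander, loose: white bottle with white cap, 47x46x90 mm. Origin: centre of its underside.
- beaker: Bystander, loose: clear beaker, 68x68x76 mm. Origin: centre of its underside.
- parts_dish: Bystander, loose: round steel dish with screws, 68x68x16 mm. Origin: centre of its underside.
There are look-alikes about, which are no part of the job. Of the things shaped like the fan, the black one is meant.

How it is judged:
On the way, in this order (a step that is already met when the one before it is completed fails the run):
1. the fan lies flat on the bed, square and flush in the corner, while the clamp arm is still out (under 1 rad) (x of fan in the frame of seat between -0.002 and 0.002 m and y of fan in the frame of seat between -0.002 and 0.002 m and z of fan in the frame of seat between -0.002 and 0.002 m and (angle between the x axis of fan and the x axis of fixture, either way round below 0.03 rad or angle between the x axis of fan and the y axis of fixture, either way round below 0.03 rad) and angle between fan's own z axis and vertical below 0.05 rad and value of joint clamp below 1 rad), for 0.2 s.
2. the clamp arm is swung fully in over the fan (value of joint clamp above 1.98 rad), for 0.2 s.
At the end, for the whole second after the job is handed in: The fan is at rest flat on the bed, its centre within 2 mm of the seat point along both fence directions and in height, its sides parallel to the fences within 0.03 rad, upright within 0.05 rad, and the clamp arm is in over it (joint over 1.98 rad of 2.094) (x of fan in the frame of seat between -0.002 and 0.002 m and y of fan in the frame of seat between -0.002 and 0.002 m and z of fan in the frame of seat between -0.002 and 0.002 m and (angle between the x axis of fan and the x axis of fixture, either way round below 0.03 rad or angle between the x axis of fan and the y axis of fixture, either way round below 0.03 rad) and angle between fan's own z axis and vertical below 0.05 rad and linear speed of fan below 0.01 m/s and angular speed of fan below 0.1 rad/s and value of joint clamp above 1.98 rad); the robot touches nothing.
It fails at once if the reagent1 is moved more than 20 mm (distance of reagent1 from where it was at the start of the episode above 0.02 m).
It fails at once if the reagent2 is moved more than 20 mm (distance of reagent2 from where it was at the start of the episode above 0.02 m).
It fails at once if the beaker is moved more than 20 mm (distance of beaker from where it was at the start of the episode above 0.02 m).
It fails at once if the parts dish is moved more than 20 mm (distance of parts_dish from where it was at the start of the episode above 0.02 m).
It also fails if it takes over 72 s, if anything falls off the work surface, if the arm or the gripper's body presses on something with over 40 N, if the wrist force passes 120 N, or if a joint passes its speed limit or range.

## Working session

There is one attempt and no reset: what is moved stays moved. The work goes in short steps, Python scripts to look and compute and a tool call to move; the robot and the scene stay as the last step left them, time stands still between calls to the robot, and variables do not carry over. Pictures are saved under pics/ and viewed, about 8 in all and at most 12, crops included, and the job is handed in when it is done.

Besides the shell and the picture viewer there is one more tool, called after "Call:" as a command line: name --argument value ..., lists and objects as JSON in quotes. send_rows: Moves the arm, as the interface text tells. Its arguments: {"type":"object","properties":{"rows":{"type":"array"},"grip_force":{"type":"number"}},"required":["rows"]}

```bash
mkdir -p pics; cat > h.py <<'E'
import numpy as np, cv2
from rig import manip, optics, job
def snap(n,f):
    c=optics.camera(n); cv2.imwrite(f'pics/{f}.png',c['pixels']); np.savez(f'pics/{f}.npz',**{k:np.array(c[k]) for k in c}); return c
def ray(c,uv,z):
    K=np.array(c['intrinsics'],float);R,_=cv2.Rodrigues(np.array(c['rvec'],float));t=np.array(c['tvec'],float).ravel()
    p=cv2.undistortPoints(np.array(uv,float).reshape(-1,1,2),K,None).reshape(-1,2)
    d=np.c_[p,np.ones(len(p))]@R; o=-R.T@t
    return o+d*((z-o[2])/d[:,2])[:,None]
def proj(c,P):
    return cv2.projectPoints(np.array(P,float).reshape(-1,1,3),np.array(c['rvec'],float),np.array(c['tvec'],float),np.array(c['intrinsics'],float),None)[0].reshape(-1,2)
E
python3 - <<'E'
from h import *
a=snap('top','t0');b=snap('side','s0')
for c in(a,b):
    R=cv2.Rodrigues(np.array(c['rvec']))[0];print(-R.T@np.array(c['tvec']).ravel(),c['intrinsics'])
print(manip.sense())
E
```

```text
[0.36476165 0.06933879 1.30951748] [[438.16190063   0.         274.96384687]
 [  0.         438.16190063 212.9025304 ]
 [  0.           0.           1.        ]]
[0.60592829 1.15873477 1.00042406] [[445.67978866   0.         281.16064338]
 [  0.         445.67978866 213.46900644]
 [  0.           0.           1.        ]]
{'clock': 0.1, 'joints': array([-1.2180046 ,  0.39915427,  0.04506104,  1.53774476, -0.01874023,
        1.20687014, -0.05069881]), 'joint_velocities': array([ 1.01562411e-03, -1.31435528e-03,  2.36283546e-04, -4.13937818e-03,
       -2.78939451e-04, -9.29758814e-05,  1.15222787e-03]), 'joint_torque': array([ 3.87327658e-03, -4.76261723e+01,  1.37074996e+00, -2.54948097e+01,
        1.20704758e-02,  5.02325580e-03, -2.98970512e-06]), 'tcp_pos': array([0.28351967, 0.58431092, 0.2413485 ]), 'orientation': array([ 5.05298151e-04,  8.47498818e-01,  5.30796556e-01, -7.16975746e-04]), 'ft_force': array([0.19164877, 0.23864728, 0.35386664]), 'wrist_torque': array([-0.00668362,  0.00637707, -0.02519646]), 'width': 0.08505325263148074}
```

View pics/t0.png

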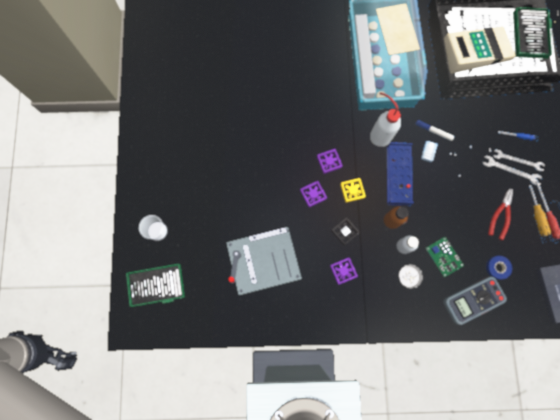

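View pics/s0.png

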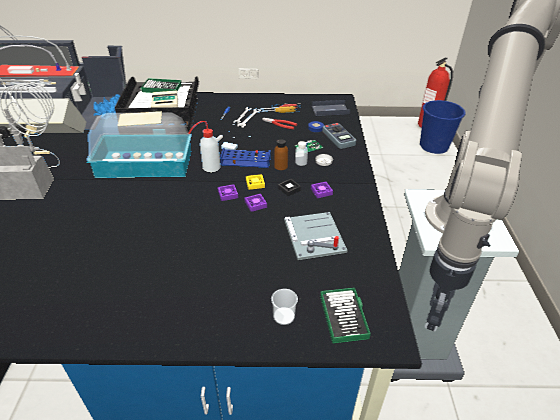

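The top view shows the fixture at about px (264,261), the red knob at (232,279) and the black fan at (346,231). Purple and yellow decoys lie nearby, with the bottles at (397,217) and (408,244). I'll zoom in on these.

```bash
python3 - <<'E'
from h import *
a=cv2.imread('pics/t0.png');b=cv2.imread('pics/s0.png')
def g(x): return (255*(x/255.)**0.5).astype(np.uint8)
A=g(cv2.resize(a[205:305,215:375],None,fx=5,fy=5,interpolation=cv2.INTER_CUBIC))
cv2.imwrite('pics/c0.png',A)
B=g(cv2.resize(b[165:275,260:370],None,fx=5,fy=5,interpolation=cv2.INTER_CUBIC)); cv2.imwrite('pics/c1.png',B)
c=np.load('pics/t0.npz')
# fixture bed mask
hsv=cv2.cvtColor(a,cv2.COLOR_BGR2HSV)
m=((hsv[...,2]>70)).astype(np.uint8); m[:, :215]=0;m[:,310:]=0;m[:215]=0;m[305:]=0
cs=max(cv2.findContours(m,cv2.RETR_EXTERNAL,cv2.CHAIN_APPROX_NONE)[0],key=cv2.contourArea)
r=cv2.minAreaRect(cs);bp=cv2.boxPoints(r);print(r,bp);print(ray(c,bp,.012))
E
```

```text
((260.5000305175781, 261.0000305175781), (56.51080322265625, 72.76068878173828), 75.96376037597656) [[218.35297 242.41177]
 [288.94122 224.76472]
 [302.6471  279.5883 ]
 [232.05884 297.23535]]
[[ 0.55299743  0.23510777  0.012     ]
 [ 0.60097746  0.02277038  0.012     ]
 [ 0.43665331 -0.0120858   0.012     ]
 [ 0.39120234  0.19513224  0.012     ]]
```

View pics/c0.png

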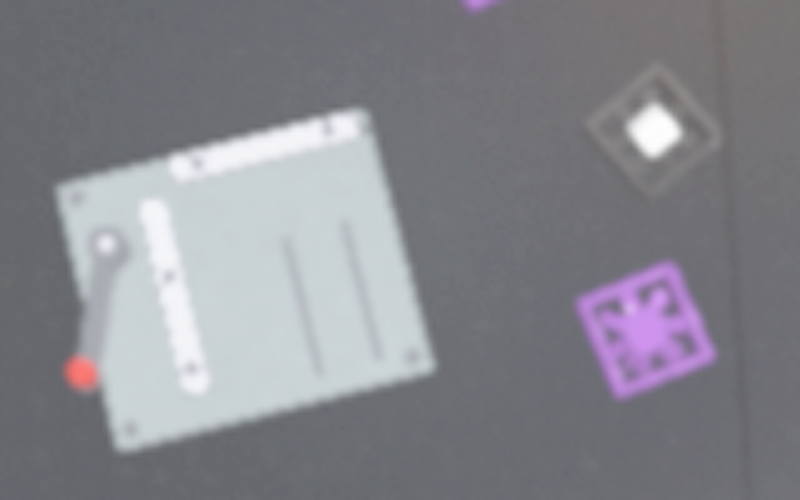

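View pics/c1.png

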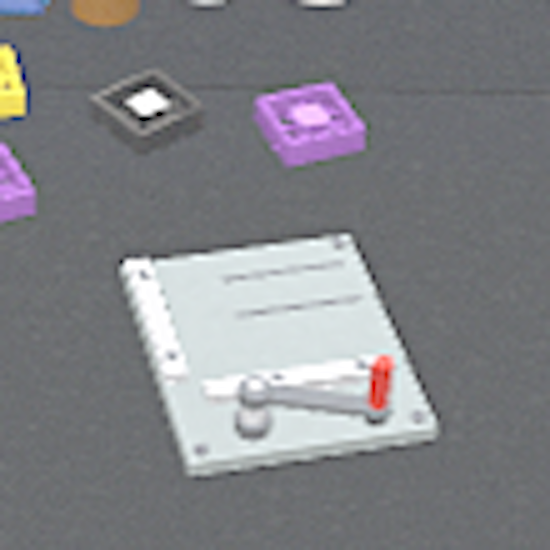

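The crops show the bed outline clearly. Its crop corners are (55,185), (365,108), (437,372) and (118,452). The clamp is parked with the knob at (82,373), and the black fan is a diamond with crop corners (655,62), (720,137), (655,195) and (585,122). Next I'll measure both with line fits.

```bash
cat > m.py <<'E'
from h import *
def edges(gray,quad,half=4,lo=.12,hi=.88,n=60,pol=None,c=None):
    """sub-pixel: sample profiles across each side of quad, strongest gradient, robust line fit; returns refined corners"""
    g=cv2.GaussianBlur(gray.astype(np.float32),(0,0),.7); L=[]
    quad=np.array(quad,float)
    for i in range(4):
        p,q=quad[i],quad[(i+1)%4];d=(q-p)/np.linalg.norm(q-p);nn=np.array([-d[1],d[0]])
        s=np.linspace(-half,half,int(half*20)+1);pts=[]
        for f in np.linspace(lo,hi,n):
            o=p+(q-p)*f;P=(o+s[:,None]*nn).astype(np.float32)
            v=cv2.remap(g,P[:,0],P[:,1],cv2.INTER_CUBIC).ravel();gr=np.gradient(v)
            k=np.argmax(np.abs(gr));
            w=np.abs(gr)*(np.abs(s-s[k])<1.2);pts.append(o+nn*(w*s).sum()/w.sum())
        L.append(cv2.fitLine(np.float32(pts),cv2.DIST_HUBER,0,.01,.01).ravel())
    out=[]
    for i in range(4):
        a,b=L[i-1],L[i];t=np.linalg.solve(np.c_[a[:2],-b[:2]],b[2:]-a[2:]);out.append(a[2:]+t[0]*a[:2])
    return np.array(out)
E
python3 - <<'E'
from m import *
a=cv2.imread('pics/t0.png');c=np.load('pics/t0.npz');g=cv2.cvtColor(a,cv2.COLOR_BGR2GRAY)
cr=lambda P:(np.array(P,float)+.5)/5-.5+[215,205]
q=edges(g,cr([(55,185),(365,108),(437,372),(118,452)]),3)
W=ray(c,q,.012);print(q.round(2),W.round(4),[np.linalg.norm(W[i]-W[(i+1)%4]).round(4) for i in range(4)])
for i in range(4):
    d=W[(i+1)%4]-W[i];print(np.degrees(np.arctan2(d[1],d[0]))) 
print('ctr',W.mean(0))
f=edges(g,cr([(655,62),(720,137),(655,195),(585,122)]),2)
F=ray(c,f,.02);print(f.round(2),F.round(4),[np.linalg.norm(F[i]-F[(i+1)%4]).round(4) for i in range(4)]);print(F.mean(0))
for i in range(4):
    d=F[(i+1)%4]-F[i];print(np.degrees(np.arctan2(d[1],d[0]))%90)
w=((g>130)).astype(np.uint8)[222:240,335:357];M=cv2.moments(w,True);h=np.array([M['m10'],M['m01']])/M['m00']+[335,222];print('hub',h,ray(c,h,.02))
k=((a[...,2]>150)&(a[...,1]<100)).astype(np.uint8)[265:290,220:245];M=cv2.moments(k,True);h=np.array([M['m10'],M['m01']])/M['m00']+[220,265];print('knob',h,ray(c,h,.075))
E
```

```text
[[225.26 241.84]
 [287.48 225.99]
 [301.49 278.6 ]
 [238.47 294.85]] [[ 0.5542  0.2145  0.012 ]
 [ 0.5974  0.0273  0.012 ]
 [ 0.4396 -0.0088  0.012 ]
 [ 0.3976  0.1764  0.012 ]] [np.float64(0.1921), np.float64(0.1618), np.float64(0.1899), np.float64(0.1612)]
-77.00893361701733
-167.11890757398348
102.79429601064952
13.659258871937375
ctr [0.49717314 0.1023505  0.012     ]
[[344.53 217.51]
 [358.58 233.57]
 [344.87 244.83]
 [330.89 229.22]] [[ 0.6173 -0.1444  0.02  ]
 [ 0.5675 -0.1834  0.02  ]
 [ 0.5348 -0.1405  0.02  ]
 [ 0.5827 -0.1016  0.02  ]] [np.float64(0.0632), np.float64(0.0538), np.float64(0.0617), np.float64(0.055)]
[ 0.57558051 -0.14247842  0.02      ]
38.03789252748726
37.33030254795287
39.08873121105139
38.91511762657635
hub [345.41891892 230.58108108] [[ 0.57749582 -0.14471182  0.02      ]]
knob [231.19230769 278.84615385] [[0.44040281 0.1911534  0.075     ]]
```

The fit gives the fixture centre at (0.497, 0.102), yaw about 13.1°, and a size of 0.161 x 0.191, which matches. The knob lies 74 mm from the pivot, also a match. The fan is at about (0.577, -0.144), yaw about 38.4°.

```bash
cat > go.py <<'E'
import sys
from h import *
from scipy.spatial.transform import Rotation as Rn
FY=np.radians(13.1);FC=np.array([.4972,.1024])
def fx(x,y): return FC+np.array([[np.cos(FY),-np.sin(FY)],[np.sin(FY),np.cos(FY)]])@[x,y]
def go(x,y,z,yaw):
    s=manip.sense();q=s['orientation'];R=Rn.from_quat([q[1],q[2],q[3],q[0]])
    t=R.inv().apply(np.array([x,y,z])-s['tcp_pos'])*100
    best=None
    for k in(0,180):
        Y=np.radians(yaw+k);T=Rn.from_matrix(np.array([[np.cos(Y),np.sin(Y),0],[np.sin(Y),-np.cos(Y),0],[0,0,-1]]))
        r=(R.inv()*T).as_rotvec(degrees=True)
        if best is None or np.linalg.norm(r)<np.linalg.norm(best):best=r
    print('t',t.round(2),'a',best.round(2))
E
python3 - <<'E'
from go import *
go(.577,-.144,.15,38.4); go(.577,-.144,.15,38.4-90)
E
```

```text
t [-52.7   58.2    9.23] a [ 0.03  0.1  25.72]
t [-52.7   58.2    9.23] a [-5.000e-02  9.000e-02 -6.428e+01]
```

Call:
send_rows --rows '[{"tx": -52.7,"ty": 58.2,"tz": 4,"ax": 0,"ay": 0.1,"az": 25.7,"grip": 100},{"tx": -52.7,"ty": 58.2,"tz": 4,"ax": 0,"ay": 0.1,"az": 25.7,"grip": 100},{"tx": -52.7,"ty": 58.2,"tz": 4,"ax": 0,"ay": 0.1,"az": 25.7,"grip": 100},{"tx": -52.7,"ty": 58.2,"tz": 4,"ax": 0,"ay": 0.1,"az": 25.7,"grip": 100},{"tx": -52.7,"ty": 58.2,"tz": 4,"ax": 0,"ay": 0.1,"az": 25.7,"grip": 100},{"tx": -52.7,"ty": 58.2,"tz": 4,"ax": 0,"ay": 0.1,"az": 25.7,"grip": 100},{"tx": -52.7,"ty": 58.2,"tz": 4,"ax": 0,"ay": 0.1,"az": 25.7,"grip": 100},{"tx": -52.7,"ty": 58.2,"tz": 4,"ax": 0,"ay": 0.1,"az": 25.7,"grip": 100},{"tx": -52.7,"ty": 58.2,"tz": 4,"ax": 0,"ay": 0.1,"az": 25.7,"grip": 100},{"tx": -52.7,"ty": 58.2,"tz": 4,"ax": 0,"ay": 0.1,"az": 25.7,"grip": 100},{"tx": -52.7,"ty": 58.2,"tz": 4,"ax": 0,"ay": 0.1,"az": 25.7,"grip": 100},{"tx": -52.7,"ty": 58.2,"tz": 4,"ax": 0,"ay": 0.1,"az": 25.7,"grip": 100},{"tx": -52.7,"ty": 58.2,"tz": 4,"ax": 0,"ay": 0.1,"az": 25.7,"grip": 100},{"tx": -52.7,"ty": 58.2,"tz": 4,"ax": 0,"ay": 0.1,"az": 25.7,"grip": 100},{"tx": -52.7,"ty": 58.2,"tz": 4,"ax": 0,"ay": 0.1,"az": 25.7,"grip": 100},{"tx": -52.7,"ty": 58.2,"tz": 4,"ax": 0,"ay": 0.1,"az": 25.7,"grip": 100},{"tx": -52.7,"ty": 58.2,"tz": 9.2,"ax": 0,"ay": 0.1,"az": 25.7,"grip": 100},{"tx": -52.7,"ty": 58.2,"tz": 9.2,"ax": 0,"ay": 0.1,"az": 25.7,"grip": 100},{"tx": -52.7,"ty": 58.2,"tz": 9.2,"ax": 0,"ay": 0.1,"az": 25.7,"grip": 100},{"tx": -52.7,"ty": 58.2,"tz": 9.2,"ax": 0,"ay": 0.1,"az": 25.7,"grip": 100}]'

```text
clock: 2.1
tcp_pos: [0.5783, -0.1426, 0.1517]
orientation: [-0.0, 0.944, 0.33, 0.002]
ft_force: [0.6, -0.5, -0.1]
width: 0.0856
```

```bash
python3 - <<'E'
from go import *
from m import edges
b=cv2.imread('pics/s0.png');c=np.load('pics/s0.npz');g=cv2.cvtColor(b,cv2.COLOR_BGR2GRAY)
cr=lambda P:(np.array(P,float)+.5)/5-.5+[260,165]
P=ray(c,cr([(92,100),(150,69),(203,105),(147,137)]),.02);print(P.round(4),P.mean(0))
for i in range(4):
    d=P[(i+1)%4]-P[i];print(np.linalg.norm(d).round(4),np.degrees(np.arctan2(d[1],d[0]))%90)
B=ray(c,cr([(120,262),(350,235),(438,432),(188,465)]),.012);print(B.round(4),B.mean(0))
for i in range(4):
    d=B[(i+1)%4]-B[i];print(np.linalg.norm(d).round(4),np.degrees(np.arctan2(d[1],d[0]))%90)
# top view fan corners, wider hand-picked
c=np.load('pics/t0.npz');P=ray(c,(np.array([(656,62),(721,136),(654,196),(586,122)],float)+.5)/5-.5+[215,205],.02);print(P.round(4),P.mean(0))
go(.577,-.144,.009,38.4)
E
```

```text
[[ 0.6166 -0.1461  0.02  ]
 [ 0.5739 -0.1854  0.02  ]
 [ 0.5356 -0.1419  0.02  ]
 [ 0.5766 -0.103   0.02  ]] [ 0.57567993 -0.14406972  0.02      ]
0.058 42.65162155771915
0.058 41.39705409080571
0.0566 43.4379506997783
0.0588 42.81306223840366
[[ 0.5954  0.0245  0.012 ]
 [ 0.4377 -0.0069  0.012 ]
 [ 0.3971  0.1813  0.012 ]
 [ 0.5532  0.2125  0.012 ]] [0.49585439 0.10285622 0.012     ]
0.1608 11.26831590382389
0.1926 12.184603304418061
0.1592 11.275646538964907
0.1926 12.66147832140858
[[ 0.6187 -0.1483  0.02  ]
 [ 0.5728 -0.1843  0.02  ]
 [ 0.5379 -0.1423  0.02  ]
 [ 0.5833 -0.1044  0.02  ]] [ 0.57817121 -0.14483225  0.02      ]
t [-0.24  0.02 14.27] a [ 0.04 -0.2   0.1 ]
```

Call:
send_rows --rows '[{"tx": -0.2,"ty": 0,"tz": 5,"ay": -0.2,"az": -2,"grip": 100},{"tx": -0.2,"ty": 0,"tz": 10,"ay": -0.2,"az": -2,"grip": 100},{"tx": -0.2,"ty": 0,"tz": 12.5,"ay": -0.2,"az": -2,"grip": 100},{"tx": -0.2,"ty": 0,"tz": 13.5,"ay": -0.2,"az": -2,"grip": 100},{"tx": -0.2,"ty": 0,"tz": 14.2,"ay": -0.2,"az": -2,"grip": 100},{"tx": -0.2,"ty": 0,"tz": 14.2,"ay": -0.2,"az": -2,"grip": 100}]'

```text
invalid input at $.rows[0]: expected keys tx, ty, tz, ax, ay, az, grip
```

Call:
send_rows --rows '[{"grip": 60},{"grip": 60},{"grip": 60},{"grip": 60},{"grip": 60},{"grip": 60},{"grip": 60},{"grip": 60}]' --grip_force 30

```text
invalid input at $.rows[0]: expected keys tx, ty, tz, ax, ay, az, grip
```

Call:
send_rows --rows '[{"tx": -0.2,"ty": 0,"tz": 5,"ax": 0,"ay": -0.2,"az": -2,"grip": 100},{"tx": -0.2,"ty": 0,"tz": 10,"ax": 0,"ay": -0.2,"az": -2,"grip": 100},{"tx": -0.2,"ty": 0,"tz": 12.5,"ax": 0,"ay": -0.2,"az": -2,"grip": 100},{"tx": -0.2,"ty": 0,"tz": 13.5,"ax": 0,"ay": -0.2,"az": -2,"grip": 100},{"tx": -0.2,"ty": 0,"tz": 14.2,"ax": 0,"ay": -0.2,"az": -2,"grip": 100},{"tx": -0.2,"ty": 0,"tz": 14.2,"ax": 0,"ay": -0.2,"az": -2,"grip": 100},{"tx": -0.2,"ty": 0,"tz": 14.2,"ax": 0,"ay": -0.2,"az": -2,"grip": 100}]'

```text
clock: 2.8
tcp_pos: [0.5776, -0.1447, 0.0102]
orientation: [0.001, 0.938, 0.346, 0.001]
ft_force: [0.5, -1.1, -0.1]
width: 0.0854
```

Call:
send_rows --rows '[{"tx": 0,"ty": 0,"tz": 0,"ax": 0,"ay": 0,"az": 0,"grip": 60},{"tx": 0,"ty": 0,"tz": 0,"ax": 0,"ay": 0,"az": 0,"grip": 60},{"tx": 0,"ty": 0,"tz": 0,"ax": 0,"ay": 0,"az": 0,"grip": 60},{"tx": 0,"ty": 0,"tz": 0,"ax": 0,"ay": 0,"az": 0,"grip": 60},{"tx": 0,"ty": 0,"tz": 0,"ax": 0,"ay": 0,"az": 0,"grip": 60},{"tx": 0,"ty": 0,"tz": 0,"ax": 0,"ay": 0,"az": 0,"grip": 60},{"tx": 0,"ty": 0,"tz": 0,"ax": 0,"ay": 0,"az": 0,"grip": 60},{"tx": 0,"ty": 0,"tz": 0,"ax": 0,"ay": 0,"az": 0,"grip": 60}]' --grip_force 30

```text
clock: 3.6
tcp_pos: [0.5769, -0.1445, 0.0097]
orientation: [0.0, 0.938, 0.345, 0.0]
ft_force: [-0.5, 0.8, 5.9]
width: 0.0592
```

Call:
send_rows --rows '[{"tx": 0,"ty": 0,"tz": -3,"ax": 0,"ay": 0,"az": 0,"grip": 60},{"tx": 0,"ty": 0,"tz": -6,"ax": 0,"ay": 0,"az": 0,"grip": 60},{"tx": 0,"ty": 0,"tz": -10,"ax": 0,"ay": 0,"az": 0,"grip": 60},{"tx": 0,"ty": 0,"tz": -10,"ax": 0,"ay": 0,"az": 0,"grip": 60}]'

```text
clock: 4.0
tcp_pos: [0.5798, -0.1458, 0.1136]
orientation: [0.003, 0.938, 0.345, 0.004]
ft_force: [1.3, 0.3, -0.6]
width: 0.0594
```

```bash
python3 - <<'E'
from go import *
print(manip.sense()['width'],manip.sense()['tcp_pos'])
go(*fx(.010,0),.11,13.1)
E
```

```text
0.05943717623901788 [ 0.57983094 -0.14578502  0.1136497 ]
t [ 10.68 -23.8    0.24] a [ 0.36 -0.39 27.3 ]
```

Call:
send_rows --rows '[{"tx": 2.0,"ty": -4.0,"tz": 0,"ax": 0.3,"ay": -0.4,"az": 7,"grip": 60},{"tx": 4.0,"ty": -8.0,"tz": 0,"ax": 0.3,"ay": -0.4,"az": 14,"grip": 60},{"tx": 6.0,"ty": -12.0,"tz": 0,"ax": 0.3,"ay": -0.4,"az": 21,"grip": 60},{"tx": 8.0,"ty": -16.0,"tz": 0,"ax": 0.3,"ay": -0.4,"az": 27.3,"grip": 60},{"tx": 9.5,"ty": -20.0,"tz": 0,"ax": 0.3,"ay": -0.4,"az": 27.3,"grip": 60},{"tx": 10.4,"ty": -23.0,"tz": 0,"ax": 0.3,"ay": -0.4,"az": 27.3,"grip": 60},{"tx": 10.7,"ty": -23.8,"tz": 0,"ax": 0.3,"ay": -0.4,"az": 27.3,"grip": 60},{"tx": 10.7,"ty": -23.8,"tz": 0,"ax": 0.3,"ay": -0.4,"az": 27.3,"grip": 60},{"tx": 10.7,"ty": -23.8,"tz": 0,"ax": 0.3,"ay": -0.4,"az": 27.3,"grip": 60},{"tx": 10.7,"ty": -23.8,"tz": 0,"ax": 0.3,"ay": -0.4,"az": 27.3,"grip": 60}]'

```text
clock: 5.0
tcp_pos: [0.5038, 0.1041, 0.1083]
orientation: [-0.0, 0.994, 0.113, -0.005]
ft_force: [0.3, -0.5, -1.5]
width: 0.0595
```

```bash
python3 - <<'E'
from go import *
go(*fx(.010,0),.024,13.1)
E
```

```text
t [0.39 0.03 8.42] a [-0.11  0.53 -0.17]
```

Call:
send_rows --rows '[{"tx": 0.3,"ty": 0,"tz": 3,"ax": 0,"ay": 0.5,"az": 0,"grip": 60},{"tx": 0.3,"ty": 0,"tz": 6,"ax": 0,"ay": 0.5,"az": 0,"grip": 60},{"tx": 0.3,"ty": 0,"tz": 7.5,"ax": 0,"ay": 0.5,"az": 0,"grip": 60},{"tx": 0.3,"ty": 0,"tz": 8.2,"ax": 0,"ay": 0.5,"az": 0,"grip": 60},{"tx": 0.3,"ty": 0,"tz": 8.4,"ax": 0,"ay": 0.5,"az": 0,"grip": 60},{"tx": 0.3,"ty": 0,"tz": 8.5,"ax": 0,"ay": 0.5,"az": 0,"grip": 60},{"tx": 0.3,"ty": 0,"tz": 8.5,"ax": 0,"ay": 0.5,"az": 0,"grip": 60}]'

```text
clock: 5.7
tcp_pos: [0.5062, 0.1071, 0.0241]
orientation: [-0.002, 0.993, 0.114, 0.0]
ft_force: [0.4, 0.5, -1.6]
width: 0.0597
```

```bash
python3 - <<'E'
from go import *
s=manip.sense();print(s['ft_force'])
go(*fx(.010,0),.024,13.1)
snap('top','t1');b=snap('side','s1')['pixels']
B=cv2.resize(b[195:265,270:360],None,fx=6,fy=6,interpolation=cv2.INTER_CUBIC)
cv2.imwrite('pics/c2.png',(255*(B/255.)**.6).astype(np.uint8))
E
```

```text
[ 0.37859609  0.49042488 -1.55990652]
t [0.02 0.25 0.01] a [-0.19 -0.06  0.01]
```

View pics/c2.png

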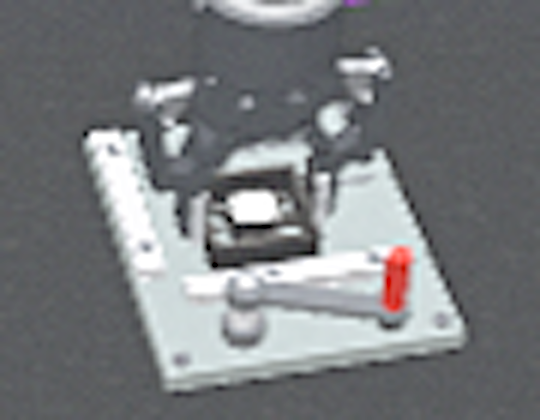

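The fan is held level over the bed at crop (262,215), beside the left fence. I'll lower it the last ~2 mm and release.

Call:
send_rows --rows '[{"tx": 0,"ty": 0.2,"tz": 0,"ax": 0,"ay": 0,"az": 0,"grip": 60},{"tx": 0,"ty": 0.2,"tz": 0.1,"ax": 0,"ay": 0,"az": 0,"grip": 60},{"tx": 0,"ty": 0.2,"tz": 0.2,"ax": 0,"ay": 0,"az": 0,"grip": 60},{"tx": 0,"ty": 0.2,"tz": 0.2,"ax": 0,"ay": 0,"az": 0,"grip": 60}]'

```text
clock: 6.2
tcp_pos: [0.506, 0.105, 0.0217]
orientation: [-0.002, 0.993, 0.114, -0.001]
ft_force: [-0.8, -0.3, 4.1]
width: 0.0599
```

Call:
send_rows --rows '[{"tx": 0,"ty": 0,"tz": 0,"ax": 0,"ay": 0,"az": 0,"grip": 82},{"tx": 0,"ty": 0,"tz": 0,"ax": 0,"ay": 0,"az": 0,"grip": 82},{"tx": 0,"ty": 0,"tz": 0,"ax": 0,"ay": 0,"az": 0,"grip": 82},{"tx": 0,"ty": 0,"tz": 0,"ax": 0,"ay": 0,"az": 0,"grip": 82},{"tx": 0,"ty": 0,"tz": -3,"ax": 0,"ay": 0,"az": 0,"grip": 82},{"tx": 0,"ty": 0,"tz": -8,"ax": 0,"ay": 0,"az": 0,"grip": 82},{"tx": -8,"ty": 0,"tz": -8,"ax": 0,"ay": 0,"az": 0,"grip": 0},{"tx": -8,"ty": 0,"tz": -8,"ax": 0,"ay": 0,"az": 0,"grip": 0},{"tx": -8,"ty": 0,"tz": -8,"ax": 0,"ay": 0,"az": 0,"grip": 0},{"tx": -8,"ty": 0,"tz": -8,"ax": 0,"ay": 0,"az": 0,"grip": 0},{"tx": -8,"ty": 0,"tz": -8,"ax": 0,"ay": 0,"az": 0,"grip": 0}]'

```text
clock: 7.3
tcp_pos: [0.4293, 0.0871, 0.1016]
orientation: [-0.001, 0.993, 0.114, 0.0]
ft_force: [0.3, -0.1, 0.0]
width: 0.0002
```

```bash
python3 - <<'E'
from go import *
s=manip.sense();print(s['ft_force'],s['width'],s['tcp_pos'])
go(*fx(-.042,0.003),.030,13.1)
snap('top','t2');b=snap('side','s2')['pixels']
B=cv2.resize(b[195:265,270:360],None,fx=6,fy=6,interpolation=cv2.INTER_CUBIC)
cv2.imwrite('pics/c3.png',(255*(B/255.)**.6).astype(np.uint8))
E
```

```text
[ 0.26136567 -0.10712181  0.02921617] 0.00017355370416869296 [0.42928563 0.08708412 0.10156618]
t [ 2.76 -0.23  7.16] a [-0.16 -0.05  0.03]
```

View pics/c3.png

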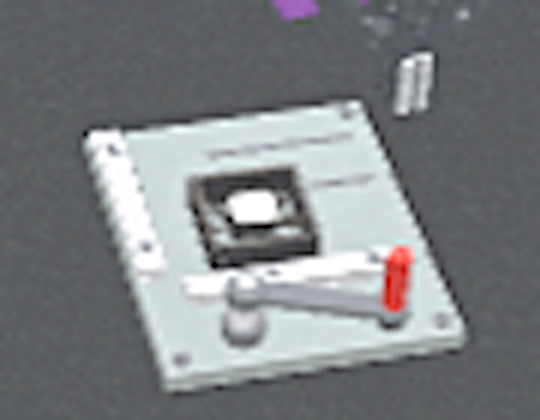

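The fan lies flat on the bed, clear of both fences, with its centre at crop (255,210). I'll lower the closed fingers behind it and push along +x.

Call:
send_rows --rows '[{"tx": 1.7,"ty": -0.2,"tz": 4,"ax": 0,"ay": 0,"az": 0,"grip": 0},{"tx": 1.7,"ty": -0.2,"tz": 6.5,"ax": 0,"ay": 0,"az": 0,"grip": 0},{"tx": 1.7,"ty": -0.2,"tz": 7.3,"ax": 0,"ay": 0,"az": 0,"grip": 0},{"tx": 1.7,"ty": -0.2,"tz": 7.3,"ax": 0,"ay": 0,"az": 0,"grip": 0},{"tx": 2.3,"ty": -0.2,"tz": 7.3,"ax": 0,"ay": 0,"az": 0,"grip": 0},{"tx": 2.7,"ty": -0.2,"tz": 7.3,"ax": 0,"ay": 0,"az": 0,"grip": 0},{"tx": 3.0,"ty": -0.2,"tz": 7.3,"ax": 0,"ay": 0,"az": 0,"grip": 0},{"tx": 3.3,"ty": -0.2,"tz": 7.3,"ax": 0,"ay": 0,"az": 0,"grip": 0},{"tx": 3.6,"ty": -0.2,"tz": 7.3,"ax": 0,"ay": 0,"az": 0,"grip": 0},{"tx": 3.9,"ty": -0.2,"tz": 7.3,"ax": 0,"ay": 0,"az": 0,"grip": 0},{"tx": 4.2,"ty": -0.2,"tz": 7.3,"ax": 0,"ay": 0,"az": 0,"grip": 0},{"tx": 4.5,"ty": -0.2,"tz": 7.3,"ax": 0,"ay": 0,"az": 0,"grip": 0},{"tx": 4.8,"ty": -0.2,"tz": 7.3,"ax": 0,"ay": 0,"az": 0,"grip": 0},{"tx": 5.1,"ty": -0.2,"tz": 7.3,"ax": 0,"ay": 0,"az": 0,"grip": 0},{"tx": 5.1,"ty": -0.2,"tz": 7.3,"ax": 0,"ay": 0,"az": 0,"grip": 0}]'

```text
clock: 8.9
tcp_pos: [0.4778, 0.1006, 0.0283]
orientation: [-0.001, 0.993, 0.114, -0.0]
ft_force: [-0.1, -1.5, 0.3]
width: -0.0001
```

```bash
python3 - <<'E'
from go import *
s=manip.sense();print(s['ft_force'],s['tcp_pos'])
go(*fx(-.011,0.003),.029,13.1)
b=snap('side','s3')['pixels']
B=cv2.resize(b[195:265,270:360],None,fx=6,fy=6,interpolation=cv2.INTER_CUBIC)
cv2.imwrite('pics/c4.png',(255*(B/255.)**.6).astype(np.uint8))
E
```

```text
[-0.13317213 -1.53061076  0.32036372] [0.47782447 0.10058847 0.02826771]
t [ 0.83 -0.04 -0.07] a [-0.16 -0.    0.03]
```

View pics/c4.png

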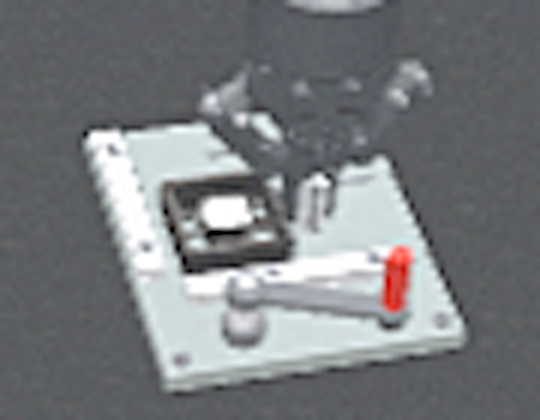

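The fan (crop (228,215)) is being pushed and now has about 10 mm left to the far fence. I'll continue in small steps.

Call:
send_rows --rows '[{"tx": 0.2,"ty": 0,"tz": 0,"ax": 0,"ay": 0,"az": 0,"grip": 0},{"tx": 0.4,"ty": 0,"tz": 0,"ax": 0,"ay": 0,"az": 0,"grip": 0},{"tx": 0.6,"ty": 0,"tz": 0,"ax": 0,"ay": 0,"az": 0,"grip": 0},{"tx": 0.6,"ty": 0,"tz": 0,"ax": 0,"ay": 0,"az": 0,"grip": 0}]'

```text
clock: 9.35
tcp_pos: [0.4834, 0.1019, 0.0283]
orientation: [-0.001, 0.993, 0.114, -0.0]
ft_force: [-0.8, -0.7, -0.2]
width: -0.0003
```

Call:
send_rows --rows '[{"tx": 0.1,"ty": 0,"tz": 0,"ax": 0,"ay": 0,"az": 0,"grip": 0},{"tx": 0.2,"ty": 0,"tz": 0,"ax": 0,"ay": 0,"az": 0,"grip": 0},{"tx": 0.2,"ty": 0,"tz": 0,"ax": 0,"ay": 0,"az": 0,"grip": 0}]'

```text
clock: 9.65
tcp_pos: [0.485, 0.1023, 0.0282]
orientation: [-0.001, 0.993, 0.114, -0.001]
ft_force: [-0.9, -0.2, -0.0]
width: -0.0003
```

Call:
send_rows --rows '[{"tx": 0.1,"ty": 0,"tz": 0,"ax": 0,"ay": 0,"az": 0,"grip": 0},{"tx": 0.2,"ty": 0,"tz": 0,"ax": 0,"ay": 0,"az": 0,"grip": 0},{"tx": 0.2,"ty": 0,"tz": 0,"ax": 0,"ay": 0,"az": 0,"grip": 0}]'

```text
clock: 9.95
tcp_pos: [0.4871, 0.1028, 0.0282]
orientation: [-0.001, 0.993, 0.114, -0.0]
ft_force: [-0.7, 0.6, -0.8]
width: -0.0002
```

Call:
send_rows --rows '[{"tx": 0.1,"ty": 0,"tz": 0,"ax": 0,"ay": 0,"az": 0,"grip": 0},{"tx": 0.2,"ty": 0,"tz": 0,"ax": 0,"ay": 0,"az": 0,"grip": 0},{"tx": 0.2,"ty": 0,"tz": 0,"ax": 0,"ay": 0,"az": 0,"grip": 0}]'

```text
clock: 10.25
tcp_pos: [0.4876, 0.1029, 0.028]
orientation: [-0.002, 0.993, 0.114, -0.002]
ft_force: [-3.4, -1.4, 2.5]
width: 0.0002
```

Call:
send_rows --rows '[{"tx": 0.1,"ty": 0,"tz": 0,"ax": 0,"ay": 0,"az": 0,"grip": 0},{"tx": 0.2,"ty": 0,"tz": 0,"ax": 0,"ay": 0,"az": 0,"grip": 0},{"tx": 0.2,"ty": 0,"tz": 0,"ax": 0,"ay": 0,"az": 0,"grip": 0}]'

```text
clock: 10.55
tcp_pos: [0.4876, 0.1029, 0.0276]
orientation: [-0.002, 0.993, 0.114, -0.004]
ft_force: [-7.7, -1.0, 6.0]
width: -0.0001
```

```bash
python3 - <<'E'
from go import *
s=manip.sense();print(s['ft_force'],s['tcp_pos'])
go(*fx(-.011,0.003),.029,13.1)
b=snap('side','s4')['pixels']
B=cv2.resize(b[195:265,270:360],None,fx=6,fy=6,interpolation=cv2.INTER_CUBIC)
cv2.imwrite('pics/c5.png',(255*(B/255.)**.6).astype(np.uint8))
E
```

```text
[-7.69833041 -1.00715915  5.98533595] [0.48764598 0.1029453  0.02760344]
t [-0.18 -0.03 -0.14] a [-0.23  0.43  0.01]
```

View pics/c5.png

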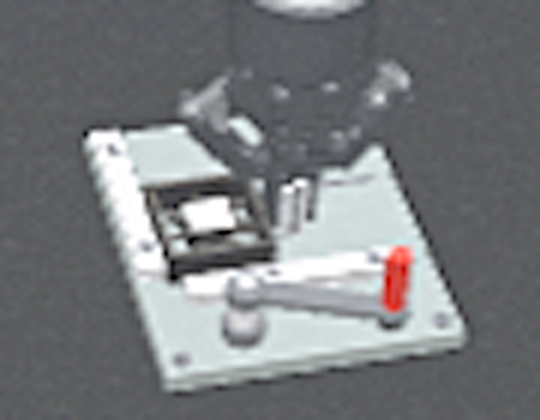

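Contact with the far fence is reached: the force is 7.7 N and the fan edge at crop (150,230) meets the fence. Next I'll back off and push from the -y side.

Call:
send_rows --rows '[{"tx": -0.5,"ty": 0,"tz": 0,"ax": 0,"ay": 0,"az": 0,"grip": 0},{"tx": -1,"ty": 0,"tz": -0.1,"ax": 0,"ay": 0,"az": 0,"grip": 0},{"tx": -1,"ty": 0,"tz": -3,"ax": 0,"ay": 0,"az": 0,"grip": 0},{"tx": -1,"ty": 0,"tz": -6,"ax": 0,"ay": 0,"az": 0,"grip": 0},{"tx": 1,"ty": 4,"tz": -6,"ax": 0,"ay": 0,"az": 0,"grip": 0},{"tx": 4.1,"ty": 6.3,"tz": -6,"ax": 0,"ay": 0,"az": 0,"grip": 0},{"tx": 4.1,"ty": 6.3,"tz": -6,"ax": 0,"ay": 0,"az": 0,"grip": 0},{"tx": 4.1,"ty": 6.3,"tz": -6,"ax": 0,"ay": 0,"az": 0,"grip": 0}]'

```text
clock: 11.4
tcp_pos: [0.5458, 0.051, 0.0881]
orientation: [-0.001, 0.994, 0.114, -0.0]
ft_force: [-0.1, 0.1, -0.4]
width: 0.0002
```

```bash
python3 - <<'E'
from go import *
s=manip.sense();print(s['ft_force'],s['tcp_pos'])
go(*fx(.034,-.055),.028,13.1)
go(*fx(.034,-.044),.028,13.1)
E
```

```text
[-0.05452952  0.13410941 -0.38572317] [0.54580116 0.05096845 0.08811205]
t [-0.17 -0.6   6.01] a [-0.15 -0.02 -0.05]
t [-0.17 -1.7   6.02] a [-0.15 -0.02 -0.05]
```

Call:
send_rows --rows '[{"tx": -0.2,"ty": -0.3,"tz": 4,"ax": 0,"ay": 0,"az": 0,"grip": 0},{"tx": -0.2,"ty": -0.3,"tz": 5.6,"ax": 0,"ay": 0,"az": 0,"grip": 0},{"tx": -0.2,"ty": -0.3,"tz": 6.0,"ax": 0,"ay": 0,"az": 0,"grip": 0},{"tx": -0.2,"ty": -0.3,"tz": 6.0,"ax": 0,"ay": 0,"az": 0,"grip": 0},{"tx": -0.2,"ty": -0.7,"tz": 6.0,"ax": 0,"ay": 0,"az": 0,"grip": 0},{"tx": -0.2,"ty": -1.1,"tz": 6.0,"ax": 0,"ay": 0,"az": 0,"grip": 0},{"tx": -0.2,"ty": -1.5,"tz": 6.0,"ax": 0,"ay": 0,"az": 0,"grip": 0},{"tx": -0.2,"ty": -1.8,"tz": 6.0,"ax": 0,"ay": 0,"az": 0,"grip": 0},{"tx": -0.2,"ty": -2.0,"tz": 6.0,"ax": 0,"ay": 0,"az": 0,"grip": 0},{"tx": -0.2,"ty": -2.0,"tz": 6.0,"ax": 0,"ay": 0,"az": 0,"grip": 0}]'

```text
clock: 12.4
tcp_pos: [0.5385, 0.071, 0.0282]
orientation: [-0.002, 0.993, 0.115, -0.001]
ft_force: [0.0, -0.2, -0.6]
width: 0.0002
```

Call:
send_rows --rows '[{"tx": 0,"ty": -0.1,"tz": 0,"ax": 0,"ay": 0,"az": 0,"grip": 0},{"tx": 0,"ty": -0.2,"tz": 0,"ax": 0,"ay": 0,"az": 0,"grip": 0},{"tx": 0,"ty": -0.2,"tz": 0,"ax": 0,"ay": 0,"az": 0,"grip": 0}]'

```text
clock: 12.7
tcp_pos: [0.5381, 0.0722, 0.0281]
orientation: [-0.001, 0.993, 0.114, -0.001]
ft_force: [-0.0, -1.0, 0.1]
width: 0.0002
```

Call:
send_rows --rows '[{"tx": 0,"ty": -0.1,"tz": 0,"ax": 0,"ay": 0,"az": 0,"grip": 0},{"tx": 0,"ty": -0.2,"tz": 0,"ax": 0,"ay": 0,"az": 0,"grip": 0},{"tx": 0,"ty": -0.2,"tz": 0,"ax": 0,"ay": 0,"az": 0,"grip": 0}]'

```text
clock: 13.0
tcp_pos: [0.5376, 0.0745, 0.0281]
orientation: [-0.001, 0.993, 0.114, -0.001]
ft_force: [-0.4, -0.1, 0.2]
width: -0.0001
```

Call:
send_rows --rows '[{"tx": 0,"ty": -0.1,"tz": 0,"ax": 0,"ay": 0,"az": 0,"grip": 0},{"tx": 0,"ty": -0.2,"tz": 0,"ax": 0,"ay": 0,"az": 0,"grip": 0},{"tx": 0,"ty": -0.2,"tz": 0,"ax": 0,"ay": 0,"az": 0,"grip": 0}]'

```text
clock: 13.3
tcp_pos: [0.5372, 0.0752, 0.0281]
orientation: [-0.001, 0.993, 0.114, -0.001]
ft_force: [0.8, -4.3, 1.1]
width: -0.0001
```

Call:
send_rows --rows '[{"tx": 0,"ty": -0.1,"tz": 0,"ax": 0,"ay": 0,"az": 0,"grip": 0},{"tx": 0,"ty": -0.2,"tz": 0,"ax": 0,"ay": 0,"az": 0,"grip": 0},{"tx": 0,"ty": -0.2,"tz": 0,"ax": 0,"ay": 0,"az": 0,"grip": 0}]'

```text
clock: 13.6
tcp_pos: [0.5371, 0.0753, 0.0282]
orientation: [0.0, 0.994, 0.113, -0.0]
ft_force: [1.5, -7.6, 0.1]
width: 0.0003
```

Seated in y with 7.6 N. I'll re-seat x as well, because the y slide may have disturbed it.

Call:
send_rows --rows '[{"tx": 0,"ty": 0.5,"tz": 0,"ax": 0,"ay": 0,"az": 0,"grip": 0},{"tx": 0,"ty": 1.2,"tz": 0,"ax": 0,"ay": 0,"az": 0,"grip": 0},{"tx": 0,"ty": 1.2,"tz": -3,"ax": 0,"ay": 0,"az": 0,"grip": 0},{"tx": 0,"ty": 1.2,"tz": -6,"ax": 0,"ay": 0,"az": 0,"grip": 0},{"tx": -4,"ty": -1.0,"tz": -6,"ax": 0,"ay": 0,"az": 0,"grip": 0},{"tx": -5.9,"ty": -3.8,"tz": -6,"ax": 0,"ay": 0,"az": 0,"grip": 0},{"tx": -5.9,"ty": -3.8,"tz": -6,"ax": 0,"ay": 0,"az": 0,"grip": 0},{"tx": -5.9,"ty": -3.8,"tz": -6,"ax": 0,"ay": 0,"az": 0,"grip": 0},{"tx": -5.9,"ty": -3.8,"tz": -2,"ax": 0,"ay": 0,"az": 0,"grip": 0},{"tx": -5.9,"ty": -3.8,"tz": -0.3,"ax": 0,"ay": 0,"az": 0,"grip": 0},{"tx": -5.9,"ty": -3.8,"tz": 0,"ax": 0,"ay": 0,"az": 0,"grip": 0},{"tx": -5.9,"ty": -3.8,"tz": 0,"ax": 0,"ay": 0,"az": 0,"grip": 0}]'

```text
clock: 14.8
tcp_pos: [0.4713, 0.1012, 0.0281]
orientation: [-0.001, 0.994, 0.114, -0.001]
ft_force: [1.0, 0.2, 0.8]
width: -0.0003
```

```bash
python3 - <<'E'
from go import *
s=manip.sense();print(s['ft_force'],s['tcp_pos'])
go(*fx(-.0092,.005),.028,13.1)
E
```

```text
[0.95918246 0.15600828 0.77451717] [0.47131177 0.10116269 0.02809191]
t [ 1.63 -0.04  0.01] a [-0.13  0.06 -0.06]
```

Call:
send_rows --rows '[{"tx": 0.4,"ty": 0,"tz": 0,"ax": 0,"ay": 0,"az": 0,"grip": 0},{"tx": 0.8,"ty": 0,"tz": 0,"ax": 0,"ay": 0,"az": 0,"grip": 0},{"tx": 1.2,"ty": 0,"tz": 0,"ax": 0,"ay": 0,"az": 0,"grip": 0},{"tx": 1.4,"ty": 0,"tz": 0,"ax": 0,"ay": 0,"az": 0,"grip": 0},{"tx": 1.5,"ty": 0,"tz": 0,"ax": 0,"ay": 0,"az": 0,"grip": 0},{"tx": 1.6,"ty": 0,"tz": 0,"ax": 0,"ay": 0,"az": 0,"grip": 0},{"tx": 1.7,"ty": 0,"tz": 0,"ax": 0,"ay": 0,"az": 0,"grip": 0},{"tx": 1.8,"ty": 0,"tz": 0,"ax": 0,"ay": 0,"az": 0,"grip": 0},{"tx": 1.8,"ty": 0,"tz": 0,"ax": 0,"ay": 0,"az": 0,"grip": 0}]'

```text
clock: 15.7
tcp_pos: [0.4869, 0.1058, 0.0279]
orientation: [-0.001, 0.993, 0.114, -0.002]
ft_force: [-4.3, -1.2, 2.5]
width: 0.0001
```

The x position is the same as before (fixture x -9.3 mm) with 4.3 N, so the fan is flush. I'll retreat and measure the fan in the top view and the knob in both views.

Call:
send_rows --rows '[{"tx": -0.5,"ty": 0,"tz": 0,"ax": 0,"ay": 0,"az": 0,"grip": 0},{"tx": -1.5,"ty": 0,"tz": -0.1,"ax": 0,"ay": 0,"az": 0,"grip": 0},{"tx": -3,"ty": 0,"tz": -4,"ax": 0,"ay": 0,"az": 0,"grip": 0},{"tx": -5,"ty": 4,"tz": -9,"ax": 0,"ay": 0,"az": 0,"grip": 0},{"tx": -5,"ty": 9,"tz": -12,"ax": 0,"ay": 0,"az": 0,"grip": 0},{"tx": -5,"ty": 13,"tz": -12,"ax": 0,"ay": 0,"az": 0,"grip": 60},{"tx": -5,"ty": 13,"tz": -12,"ax": 0,"ay": 0,"az": 0,"grip": 60},{"tx": -5,"ty": 13,"tz": -12,"ax": 0,"ay": 0,"az": 0,"grip": 60}]'

```text
clock: 16.5
tcp_pos: [0.4692, -0.0344, 0.1485]
orientation: [-0.002, 0.994, 0.112, 0.0]
ft_force: [0.2, 0.5, -0.5]
width: 0.0431
```

```bash
python3 - <<'E'
from go import *
s=manip.sense();print(s['ft_force'],s['tcp_pos'],s['width'],s['joints'])
C={}
for n in('top','side'):
    c=C[n]=snap(n,n+'5');a=c['pixels'].astype(int)
    k=((a[...,2]>130)&(a[...,1]<90)&(a[...,0]<90)).astype(np.uint8)
    x0,y0,x1,y1=(220,265,245,292) if n=='top' else (325,230,345,255)
    w=np.zeros_like(k);w[y0:y1,x0:x1]=k[y0:y1,x0:x1]
    M=cv2.moments(w,True);h=np.array([M['m10'],M['m01']])/M['m00'];print(n,h,M['m00'],ray(c,h,.064),ray(c,h,.078))
P=C['top']['pixels'][215:300,215:315];S=C['side']['pixels'][200:262,272:352]
f=lambda x,k:(255*(cv2.resize(x,None,fx=k,fy=k,interpolation=cv2.INTER_CUBIC)/255.)**.6).astype(np.uint8)
A=f(P,4);B=f(S,5)
I=np.zeros((max(A.shape[0],B.shape[0]),A.shape[1]+B.shape[1],3),np.uint8);I[:A.shape[0],:A.shape[1]]=A;I[:B.shape[0],A.shape[1]:]=B
cv2.imwrite('pics/c6.png',I);print(I.shape)
F=np.array([[.004,-.025],[.004,.035],[.064,.035],[.064,-.025]])
for n in C: print(n,proj(C[n],[[*fx(*p),.032] for p in F]).round(2).tolist())
E
```

```text
[ 0.18624484  0.48756923 -0.53268625] [ 0.4691595  -0.03435843  0.14847629] 0.04313596346109587 [-0.68735147  0.23848781  0.76969148  2.07347776 -0.21440007  0.90630849
  0.42537214]
top [230.72413793 279.13793103] 29.0 [[0.44029713 0.19356112 0.064     ]] [[0.43944809 0.19216482 0.078     ]]
side [335.47368421 241.28947368] 38.0 [[0.43920375 0.19240666 0.064     ]] [[0.44169636 0.20685374 0.078     ]]
(340, 800, 3)
top [[270.96, 255.77], [251.02, 260.96], [246.1, 241.18], [265.87, 236.1]]
side [[310.87, 223.73], [315.98, 236.17], [297.54, 238.91], [292.97, 226.3]]
```

View pics/c6.png

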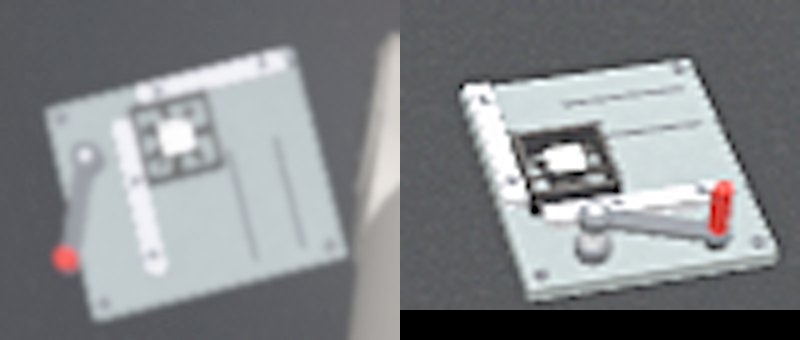

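The fan sits square in the corner (top crop (175,138), touching both fences), matching the predicted corners to within about 1 px. The clamp is still out. Both views agree on the knob at (0.440, 0.193), so I'll pinch it there.

```bash
python3 - <<'E'
from go import *
go(.440,.193,.14,13.1)
E
```

```text
t [  2.34 -22.46   0.81] a [-0.24  0.11  0.05]
```

Call:
send_rows --rows '[{"tx": 2.3,"ty": -22.5,"tz": 0,"ax": 0,"ay": 0,"az": 0,"grip": 60},{"tx": 2.3,"ty": -22.5,"tz": 0,"ax": 0,"ay": 0,"az": 0,"grip": 60},{"tx": 2.3,"ty": -22.5,"tz": 0,"ax": 0,"ay": 0,"az": 0,"grip": 60},{"tx": 2.3,"ty": -22.5,"tz": 0,"ax": 0,"ay": 0,"az": 0,"grip": 60},{"tx": 2.3,"ty": -22.5,"tz": 0,"ax": 0,"ay": 0,"az": 0,"grip": 60},{"tx": 2.3,"ty": -22.5,"tz": 0,"ax": 0,"ay": 0,"az": 0,"grip": 60},{"tx": 2.3,"ty": -22.5,"tz": 0,"ax": 0,"ay": 0,"az": 0,"grip": 60},{"tx": 2.3,"ty": -22.5,"tz": 0,"ax": 0,"ay": 0,"az": 0,"grip": 60}]'

```text
clock: 17.4
tcp_pos: [0.4397, 0.1914, 0.1479]
orientation: [-0.001, 0.993, 0.114, -0.001]
ft_force: [0.6, -0.6, -0.5]
width: 0.0511
```

```bash
python3 - <<'E'
from go import *
print(manip.sense()['width']);go(.440,.193,.065,13.1)
E
```

```text
0.05106522383774929
t [ 0.08 -0.13  8.29] a [-0.13  0.13  0.  ]
```

Call:
send_rows --rows '[{"tx": 0.1,"ty": -0.1,"tz": 4,"ax": 0,"ay": 0,"az": 0,"grip": 60},{"tx": 0.1,"ty": -0.1,"tz": 7,"ax": 0,"ay": 0,"az": 0,"grip": 60},{"tx": 0.1,"ty": -0.1,"tz": 8.2,"ax": 0,"ay": 0,"az": 0,"grip": 60},{"tx": 0.1,"ty": -0.1,"tz": 8.2,"ax": 0,"ay": 0,"az": 0,"grip": 60},{"tx": 0.1,"ty": -0.1,"tz": 8.2,"ax": 0,"ay": 0,"az": 0,"grip": 10},{"tx": 0.1,"ty": -0.1,"tz": 8.2,"ax": 0,"ay": 0,"az": 0,"grip": 10},{"tx": 0.1,"ty": -0.1,"tz": 8.2,"ax": 0,"ay": 0,"az": 0,"grip": 10},{"tx": 0.1,"ty": -0.1,"tz": 8.2,"ax": 0,"ay": 0,"az": 0,"grip": 10},{"tx": 0.1,"ty": -0.1,"tz": 8.2,"ax": 0,"ay": 0,"az": 0,"grip": 10},{"tx": 0.1,"ty": -0.1,"tz": 8.2,"ax": 0,"ay": 0,"az": 0,"grip": 10},{"tx": 0.1,"ty": -0.1,"tz": 8.2,"ax": 0,"ay": 0,"az": 0,"grip": 10}]' --grip_force 20

```text
clock: 18.5
tcp_pos: [0.4405, 0.1941, 0.0677]
orientation: [-0.002, 0.993, 0.114, -0.001]
ft_force: [-3.2, -0.0, 6.0]
width: 0.0129
```

```bash
python3 - <<'E'
from go import *
s=manip.sense();print(s['ft_force'],s['tcp_pos'],s['width'],s['joints'])
# arc waypoints in tool frame (tool x=fixture x, tool y=-fixture y), knob start from arm angle
p=fx(.034,.072);d=s['tcp_pos'][:2]-p;print(np.linalg.norm(d))
a0=np.degrees(np.arctan2(d[1],d[0])-FY);print(a0)
A=np.r_[np.arange(a0,270,6.5)[1:],270,272]
k0=75*np.array([np.cos(np.radians(a0)),np.sin(np.radians(a0))])
for a in A:
    k=75*np.array([np.cos(np.radians(a)),np.sin(np.radians(a))])-k0;print(round(a,1),(k[0]/10).round(1),(-k[1]/10).round(1))
E
```

```text
[-3.21493111 -0.00738244  5.97637066] [0.44045457 0.19406451 0.06770414] 0.01294568260945897 [-0.99357548  0.37880137  0.58936078  2.11192057 -0.31881828  0.73664242
  0.03144773]
0.07483122124106208
156.2479672025048
162.7 -0.3 0.8
169.2 -0.5 1.6
175.7 -0.6 2.5
182.2 -0.6 3.3
188.7 -0.5 4.2
195.2 -0.4 5.0
201.7 -0.1 5.8
208.2 0.3 6.6
214.7 0.7 7.3
221.2 1.2 8.0
227.7 1.8 8.6
234.2 2.5 9.1
240.7 3.2 9.6
247.2 4.0 9.9
253.7 4.8 10.2
260.2 5.6 10.4
266.7 6.4 10.5
270.0 6.9 10.5
272.0 7.1 10.5
```

Call:
send_rows --rows '[{"tx": 0,"ty": 0,"tz": -0.2,"ax": 0,"ay": 0,"az": 0,"grip": 10},{"tx": -0.15,"ty": 0.4,"tz": -0.2,"ax": 0,"ay": 0,"az": 0,"grip": 10},{"tx": -0.3,"ty": 0.8,"tz": -0.2,"ax": 0,"ay": 0,"az": 0,"grip": 10},{"tx": -0.5,"ty": 1.6,"tz": -0.2,"ax": 0,"ay": 0,"az": 0,"grip": 10},{"tx": -0.6,"ty": 2.5,"tz": -0.2,"ax": 0,"ay": 0,"az": 0,"grip": 10},{"tx": -0.6,"ty": 3.3,"tz": -0.2,"ax": 0,"ay": 0,"az": 0,"grip": 10},{"tx": -0.5,"ty": 4.2,"tz": -0.2,"ax": 0,"ay": 0,"az": 0,"grip": 10},{"tx": -0.5,"ty": 4.2,"tz": -0.2,"ax": 0,"ay": 0,"az": 0,"grip": 10}]'

```text
clock: 19.3
tcp_pos: [0.446, 0.1496, 0.0685]
orientation: [-0.001, 0.994, 0.113, -0.001]
ft_force: [-0.3, 0.5, -5.4]
width: 0.0131
```

Call:
send_rows --rows '[{"tx": 0.1,"ty": 0.8,"tz": 0.1,"ax": 0,"ay": 0,"az": 0,"grip": 10},{"tx": 0.4,"ty": 1.6,"tz": 0.1,"ax": 0,"ay": 0,"az": 0,"grip": 10},{"tx": 0.8,"ty": 2.4,"tz": 0.1,"ax": 0,"ay": 0,"az": 0,"grip": 10},{"tx": 1.2,"ty": 3.1,"tz": 0.1,"ax": 0,"ay": 0,"az": 0,"grip": 10},{"tx": 1.7,"ty": 3.8,"tz": 0.1,"ax": 0,"ay": 0,"az": 0,"grip": 10},{"tx": 2.3,"ty": 4.4,"tz": 0.1,"ax": 0,"ay": 0,"az": 0,"grip": 10},{"tx": 3.0,"ty": 4.9,"tz": 0.1,"ax": 0,"ay": 0,"az": 0,"grip": 10},{"tx": 3.0,"ty": 4.9,"tz": 0.1,"ax": 0,"ay": 0,"az": 0,"grip": 10}]'

```text
clock: 20.1
tcp_pos: [0.4866, 0.1054, 0.0681]
orientation: [0.001, 0.994, 0.113, -0.001]
ft_force: [-3.1, -7.6, 5.7]
width: 0.0127
```

```bash
python3 - <<'E'
from go import *
s=manip.sense();p=fx(.034,.072);d=s['tcp_pos'][:2]-p;print(np.linalg.norm(d),np.degrees(np.arctan2(d[1],d[0])-FY)%360,s['ft_force'])
for a in (240,247,254,260,265,270,273):
    go(*fx(.034+.075*np.cos(np.radians(a)),.072+.075*np.sin(np.radians(a))),s['tcp_pos'][2],13.1)
E
```

```text
0.07970539166081268 236.7701409517425 [-3.09059525 -7.58502324  5.65124982]
t [ 0.62 -0.17 -0.  ] a [ 0.07  0.16 -0.17]
t [ 1.44  0.23 -0.  ] a [ 0.07  0.16 -0.17]
t [ 2.3   0.54 -0.01] a [ 0.07  0.16 -0.17]
t [ 3.07  0.71 -0.01] a [ 0.07  0.16 -0.17]
t [ 3.72  0.79 -0.01] a [ 0.07  0.16 -0.17]
t [ 4.37  0.82 -0.01] a [ 0.07  0.16 -0.17]
t [ 4.76  0.81 -0.01] a [ 0.07  0.16 -0.17]
```

Call:
send_rows --rows '[{"tx": 0.3,"ty": -0.1,"tz": -0.05,"ax": 0,"ay": 0,"az": 0,"grip": 10},{"tx": 0.6,"ty": -0.1,"tz": -0.05,"ax": 0,"ay": 0,"az": 0,"grip": 10},{"tx": 1.4,"ty": 0.2,"tz": -0.05,"ax": 0,"ay": 0,"az": 0,"grip": 10},{"tx": 2.3,"ty": 0.5,"tz": -0.05,"ax": 0,"ay": 0,"az": 0,"grip": 10},{"tx": 3.1,"ty": 0.7,"tz": -0.05,"ax": 0,"ay": 0,"az": 0,"grip": 10},{"tx": 3.1,"ty": 0.7,"tz": -0.05,"ax": 0,"ay": 0,"az": 0,"grip": 10}]'

```text
clock: 20.7
tcp_pos: [0.5195, 0.1026, 0.0682]
orientation: [0.003, 0.994, 0.112, -0.0]
ft_force: [0.6, -12.3, -1.1]
width: 0.0129
```

```bash
python3 - <<'E'
from go import *
s=manip.sense();p=fx(.034,.072);d=s['tcp_pos'][:2]-p;print(np.linalg.norm(d),np.degrees(np.arctan2(d[1],d[0])-FY)%360,s['ft_force'],s['width'])
for a in (265,270,273):
    go(*fx(.034+.075*np.cos(np.radians(a)),.072+.075*np.sin(np.radians(a))),s['tcp_pos'][2],13.1)
b=snap('side','s6')['pixels']
B=cv2.resize(b[185:265,265:355],None,fx=6,fy=6,interpolation=cv2.INTER_CUBIC)
cv2.imwrite('pics/c7.png',(255*(B/255.)**.6).astype(np.uint8))
E
```

```text
0.07787541073327407 260.9542282157509 [  0.56060649 -12.32286271  -1.08019359] 0.012880162353042462
t [ 0.57 -0.22 -0.  ] a [ 0.35  0.06 -0.25]
t [ 1.22 -0.2  -0.  ] a [ 0.35  0.06 -0.25]
t [ 1.62 -0.21 -0.  ] a [ 0.35  0.06 -0.25]
```

View pics/c7.png

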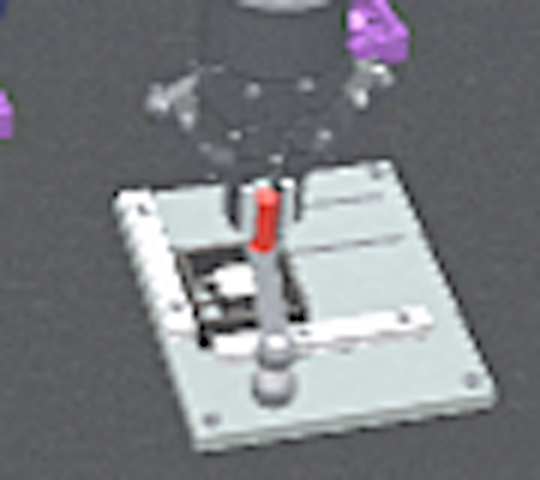

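The knob is pinched at crop (265,220) and the arm is almost in over the fan, which is still in its corner. I'll finish the swing, easing the sideways load.

Call:
send_rows --rows '[{"tx": 0.2,"ty": 0.2,"tz": 0,"ax": 0,"ay": 0,"az": 0,"grip": 10},{"tx": 0.6,"ty": 0.2,"tz": 0,"ax": 0,"ay": 0,"az": 0,"grip": 10},{"tx": 1.0,"ty": 0.2,"tz": 0,"ax": 0,"ay": 0,"az": 0,"grip": 10},{"tx": 1.2,"ty": 0.2,"tz": 0,"ax": 0,"ay": 0,"az": 0,"grip": 10},{"tx": 1.3,"ty": 0.2,"tz": 0,"ax": 0,"ay": 0,"az": 0,"grip": 10},{"tx": 1.3,"ty": 0.2,"tz": 0,"ax": 0,"ay": 0,"az": 0,"grip": 10}]'

```text
clock: 21.35
tcp_pos: [0.5317, 0.1053, 0.0681]
orientation: [0.002, 0.994, 0.113, -0.001]
ft_force: [-0.5, -9.5, -1.2]
width: 0.0131
```

Call:
send_rows --rows '[{"tx": 0.1,"ty": 0.15,"tz": 0,"ax": 0,"ay": 0,"az": 0,"grip": 10},{"tx": 0.2,"ty": 0.15,"tz": 0,"ax": 0,"ay": 0,"az": 0,"grip": 10},{"tx": 0.3,"ty": 0.15,"tz": 0,"ax": 0,"ay": 0,"az": 0,"grip": 10},{"tx": 0.3,"ty": 0.15,"tz": 0,"ax": 0,"ay": 0,"az": 0,"grip": 10}]'

```text
clock: 21.75
tcp_pos: [0.5319, 0.1052, 0.068]
orientation: [0.001, 0.994, 0.113, -0.004]
ft_force: [-8.2, -7.5, 5.0]
width: 0.0132
```

The hard stop is reached: the force is -8.2 N in x with no further motion. I'll release and lift away.

Call:
send_rows --rows '[{"tx": -0.15,"ty": 0,"tz": 0,"ax": 0,"ay": 0,"az": 0,"grip": 10},{"tx": -0.15,"ty": 0,"tz": 0,"ax": 0,"ay": 0,"az": 0,"grip": 50},{"tx": -0.15,"ty": 0,"tz": 0,"ax": 0,"ay": 0,"az": 0,"grip": 50},{"tx": -0.15,"ty": 0,"tz": 0,"ax": 0,"ay": 0,"az": 0,"grip": 50},{"tx": -0.15,"ty": 0,"tz": 0,"ax": 0,"ay": 0,"az": 0,"grip": 50},{"tx": -0.15,"ty": 0,"tz": -3,"ax": 0,"ay": 0,"az": 0,"grip": 50},{"tx": -0.15,"ty": 0,"tz": -7,"ax": 0,"ay": 0,"az": 0,"grip": 50},{"tx": -0.15,"ty": 0,"tz": -11,"ax": 0,"ay": 0,"az": 0,"grip": 50},{"tx": -3,"ty": 5,"tz": -13,"ax": 0,"ay": 0,"az": 0,"grip": 50},{"tx": -5,"ty": 10,"tz": -13,"ax": 0,"ay": 0,"az": 0,"grip": 50},{"tx": -7,"ty": 16,"tz": -13,"ax": 0,"ay": 0,"az": 0,"grip": 50},{"tx": -7,"ty": 20,"tz": -13,"ax": 0,"ay": 0,"az": 0,"grip": 50},{"tx": -7,"ty": 20,"tz": -13,"ax": 0,"ay": 0,"az": 0,"grip": 50},{"tx": -7,"ty": 20,"tz": -13,"ax": 0,"ay": 0,"az": 0,"grip": 50}]'

```text
clock: 23.15
tcp_pos: [0.5114, -0.1038, 0.1977]
orientation: [-0.001, 0.994, 0.111, -0.0]
ft_force: [0.2, 0.2, 0.3]
width: 0.0429
```

```bash
python3 - <<'E'
from go import *
s=manip.sense();print(s['ft_force'],s['tcp_pos'],s['width'])
C={n:snap(n,n+'9') for n in('top','side')}
P=C['top']['pixels'][215:300,215:315];S=C['side']['pixels'][195:262,272:352]
f=lambda x,k:(255*(cv2.resize(x,None,fx=k,fy=k,interpolation=cv2.INTER_CUBIC)/255.)**.6).astype(np.uint8)
A=f(P,4);B=f(S,5)
I=np.zeros((max(A.shape[0],B.shape[0]),A.shape[1]+B.shape[1],3),np.uint8);I[:A.shape[0],:A.shape[1]]=A;I[:B.shape[0],A.shape[1]:]=B
cv2.imwrite('pics/c8.png',I)
a=C['side']['pixels'].astype(int);k=((a[...,2]>130)&(a[...,1]<90)&(a[...,0]<90)).astype(np.uint8);k[:195]=0;k[262:]=0;k[:,:272]=0;k[:,352:]=0
M=cv2.moments(k,True);h=np.array([M['m10'],M['m01']])/M['m00'];w=ray(C['side'],h,.064)[0];d=w[:2]-fx(.034,.072);print('knob',w,np.linalg.norm(d),np.degrees(np.arctan2(d[1],d[0])-FY)%360)
# fan corner edges, near (-x) and right (-y) sides, top & before clamp: difference image
for n in C:
    o=cv2.imread(f'pics/{n}5.png');D=cv2.absdiff(o,C[n]['pixels']).max(2)
    # bystander region change
    print(n,'changed px near bottles/dish', int((D[205:300,385:430]>40).sum()) if n=='top' else int((D[130:170,270:340]>40).sum()))
E
```

```text
[0.2220885  0.23140072 0.31721499] [ 0.51142539 -0.10377432  0.19767314] 0.04286057488112115
knob [0.52992874 0.10845687 0.064     ] 0.07352259502918895 269.41536842341674
top changed px near bottles/dish 637
side changed px near bottles/dish 459
```

View pics/c8.png

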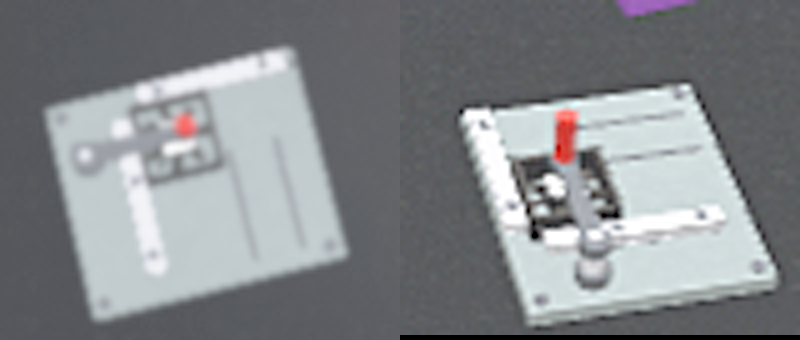

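The clamp is closed at 269.4° in the fixture frame (joint about 2.08 rad). The fan's corners sit at the same crop pixels as before the swing, top (133–220, 95–182). The changed pixels near the bottles are probably the arm in view, which never went close to them. Handing in.

```bash
python3 -c "
from rig import job; print(job.close_job())"
```

```text
the job is handed in; nothing more can be done
None
```

The black fan is on the fixture bed, pushed flush into the corner, and the clamp is swung in over it. I handed the job in at about 23 s of the 72 s allowed; no verdict was reported.

**Fan:** I gripped it, set it down clear of the fences, and pushed it with closed fingers. It met the far fence at about 7.7 N and the left fence at about 7.6 N. I then pushed again towards the far fence, and the fingers stopped at the same place. The later pictures show it square against both fences, with its corners at the same pixels before and after the clamp swing.

**Clamp:** I pinched the red knob and swung it until it stopped at about 8 N. After release, the knob measured at 269.4° in the fixture frame, which is a joint value of about 2.08 rad (1.98 needed). The gripper was then lifted clear.

**Checks that disagreed or were weak:**
- **Fan yaw at the start:** it read 38° from the top camera and about 42° from the side. The grip evened this out.
- **Side load on the knob:** it reached about 12 N during the swing, so my pivot estimate was probably off by a few millimetres.
- **Bystanders:** my pixel comparison around the bottles and dish showed changes, probably the robot arm in view. I did not confirm their positions separately, nor check the beaker. The planned arm paths stayed well clear of all four.

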